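# Right the parts tray and push it against the bench stop

### The arm

A 6-joint arm with a two-finger parallel gripper is mounted at the origin on a cart in front of the work surface, level with it; the furniture and walls round the work are solid. World frame = base frame: x ahead of the robot, y to its left, z up, the work surface at z = 0. Lengths are in m, angles in rad, forces in N, time in s.
With the tool pointing down it reaches from about 0.3 to 0.775 m from the base axis. Payload 14.6 kg.
Tool frame: the origin (TCP) lies at the very end of the fingers, on their centre line; the grasp point (between the pads) lies 19 mm behind it; z points along the fingers, y is the line along which they close (so a half turn about z gives the same grasp; the last joint's range is limited). The gripper opens to 94 mm and grips with 3 to 60 N. Pads are 16 mm wide; open, the fingers measure 119 mm over their backs; the gripper's body (75 mm by 177 mm) begins 78 mm behind the grasp point.
Start: joints at [-1.355, 0.3, 1.521, -0, 1.321, -0.067], TCP at [0.153, -0.528, 0.205] pointing down, gripper open.
Joint ranges: [-3.03, 3.03], [-0.79, 2.21], [0.23, 2.52], [-1.04, 4.18], [0, 3.07], [-2.55, 2.55]. Speed limits (rad/s): [2.22, 2.22, 2.57, 3.14, 3.14, 3.14].

### API

Orientations are given as [roll, pitch, yaw] about the fixed x, y, z axes, in that order (R = Rz(yaw) Ry(pitch) Rx(roll)).
In Python, from station import ctrl, camera, camera_info, finder gives the robot as it stands.
- The arm moves only by the tool carry_out, never from a script. Its argument "motion" is a list of rows, each a list of 2 entries, a list of its own where there are three numbers: the shift along the tool's x, y, z as a fraction of full scale, then the turn about the tool's z as a fraction of full scale. A call has 1 to 12 rows; each row is the pose to reach, as a shift and turn from the pose commanded when the call began, along the tool's axes at that moment, turning the shorter way round; what a row does not reach only later rows make up. Full scale, the value 1, is 200 mm for a shift and 360 degrees for a turn. A row lasts 1/10 s, in which the tool goes at most 50 mm and 8.59 degrees, less where a joint would pass 70% of its speed; a pose out of reach is approached as far as the arm can. A call with a number of a shift or a turn outside -1 to 1 is refused whole. A call with a gripper value outside its range is refused whole. "hand" is the closure, from -1 (fully open) to 1 (shut), set as the call begins (left out, the last holds). The fingers move at their own pace and stop on an object; "force" is the grip in N (left out, the last holds). Time passes only in rows, so rows that repeat a pose let the fingers close. It gives the time, the measured TCP pose, the force, the opening and the grip force at its end, in the units of the state.
- ctrl.get_obs(): the state, without advancing time (a new reading comes with each control period).
- camera(name): name is "scene" or "side" or "wrist"; returns (picture, depth): 384x512x3 uint8, blue, green, red; 384x512 float32, m along the optical axis (not along the pixel's ray), 0 where there is no reading.
- camera_info(name): a dict with "camera_matrix" (3x3 intrinsics, pixels), "origin" and "attitude" of the camera in the world. Camera axes: x right, y down, z forward; pixel columns grow to the right and rows downward; lengths in m; the calibration is good to about 2 mm. The wrist camera is an equidistant fisheye: a pixel r from the principal point sees the ray r / f radians off the axis. A picture is of the moment at which its call begins: read the wrist's pose just before it. camera_info takes no time and is no camera call; for the wrist camera it gives the pose at the moment of the call.
- ctrl.hand_in(): hands the job in; it is judged then, once.
Trained networks look in the newest picture that a camera, given by its name, has taken for a name from the list of things; names that differ only in an ending like _2 or _b are one class to them, and where a whole thing is asked for, a point or a joint stands for the part that bears it (a point fixed in the world has none). Each returns a list of dicts, best first, with "conf" (0 to 1); they miss things now and then, are a little off and sometimes report something else, mostly with a low value. They report only what shows in the picture. A call takes as long as a camera call. They do not tell look-alikes from the thing itself.
- finder.boxes_of(camera, query): "location" ([column, row] in pixels, amid what is visible of it).
- finder.cut_out(camera, query): "mask" (384x512 bool, what is visible of it) and "location" ([column, row] in pixels, amid what is visible of it).
- finder.pinpoint(camera, query): "location" ([column, row] in pixels: a listed point, or the origin of a listed thing).
The state is a dict: "time_s": time; "qpos": joint angles; "joint_vel": joint speeds; "tau": joint torques, N m; "ee_pos": TCP position; "eef_rot": TCP orientation; "force": force on the tool from outside, world axes, zero at the start; "moment": the same for the moment, N m; "grip_width": finger opening in m; "grip_force": force on a finger pad.
Only numpy, scipy, OpenCV 4.12 (cv2) and the standard library are available. Lean on these libraries where they do the work, as an engineer would, in place of code of your own. Each camera call takes 0.05 s, during which the arm holds its last target. There are 200 camera calls.

### The job

The open cardboard tray has been left standing on its long side. Tip it over by pushing near its top, so that it lies on its base with its mouth up, and push it gently along the bench until its long side lies flat against the upright face of the steel bench stop, within the length of the stop. Use only pushes: do not pinch, lift or carry the tray, and leave everything else where it is.

Things in the scene. Friction and masses are not known exactly. Their poses are not given: they have to be found in the camera images.
- tray: Open card tray, 119 (own x) by 168 (own y) by 78 mm deep (own z), walls 6 mm, base 3 mm, 0.15 kg. Origin: centre of base's underside; own z points out of the mouth. Starts on a long side: own z level, mouth towards robot, base towards stop; own x up, origin 59.5 mm high, upper rim 119 mm high. Tips away from robot over the base's lower edge; past balance (about 0.45 rad) it falls by itself.
- tray_heel (a point): Middle of the long edge of the tray's base over which it tips, at (-59.5, 0, 0) mm in the tray's frame; stays on the bench throughout. Once tipped, own z is up, own x points to the stop and this edge is the one nearest the robot.
- bench_stop: Steel angle bolted to bench, 260 mm long (own y), 40 mm high. Origin: on the bench, middle of the foot of its upright face, which looks to own -x, towards the tray; 45 mm flange behind. Tray flush: its origin at x = -59.5 mm in this frame. At start the tray's base is 140-165 mm before the face, turned up to 0.2 rad, middle within 30 mm of the stop's; 10-70 mm gap is left after tipping.
- nut_jar: bystander: jar with pale lid, 60 mm across, 78 mm high, origin centre of its foot; loose, stands to the left of where the tray ends
- bearing: bystander: steel ball bearing lying flat, 62 mm across, 16 mm high; loose, to the right of the tray
- slim_bottle: bystander: slim purple bottle, 30 mm across, 115 mm high; loose, beyond the right end of the stop
- wide_jar: bystander: tan jar with black lid, 54 mm across, 113 mm high; loose, right of the tray's start
- dish: bystander: shallow round metal dish, 77 mm across, 16 mm high; loose, left of the tray's start
Mind the look-alikes: they are no part of the job. There is more than one size of the tray; the job needs the larger.

How it is judged:
On the way:
1. the tray lies on its base, mouth up (angle between tray's own z axis and vertical below 0.1 rad and height (world z) of tray below 0.01 m), for 0.2 s.
At the end, for the whole second after the job is handed in: The tray rests on its base, mouth up (within 0.06 rad of level), its long side within 8.5 mm and 0.08 rad of the stop's face, its middle within 55 mm of the middle of the stop, at rest (angle between tray's own z axis and vertical below 0.06 rad and height (world z) of tray below 0.008 m and x of tray in the frame of bench_stop between -0.068 and -0.05 m and angle between the y axis of tray and the y axis of bench_stop, either way round below 0.08 rad and y of tray in the frame of bench_stop between -0.055 and 0.055 m and linear speed of tray below 0.01 m/s); the robot touches nothing.
It fails at once if the tray was lifted or carried: the edge it tips over left the bench by 20 mm (height (world z) of tray_heel above 0.02 m).
It fails at once if the tray was pinched or crushed: over 35 N from the fingers (contact force between the fingers and tray above 35 N).
It fails at once if a bystander was moved by more than 15 mm (distance of any of nut_jar, bearing, slim_bottle, wide_jar, dish from where it was at the start of the episode above 0.015 m).
It also fails if it takes over 48 s, if anything falls off the work surface, if the arm or the gripper's body presses on something with over 40 N, if the wrist force passes 120 N, or if a joint passes its speed limit or range.

## Working session

There is one attempt and no reset: what is moved stays moved. The work goes in short steps, Python scripts to look and compute and a tool call to move; the robot and the scene stay as the last step left them, time stands still between calls to the robot, and variables do not carry over. Pictures are saved under pics/ and viewed, at most 10 in all, crops included, and the job is handed in when it is done.

Besides the shell and the picture viewer there is one more tool, called after "Call:" as name([rows], argument=value, ...), one row to a line, values as JSON. carry_out: Moves the arm, as the interface text tells. Its arguments: {"type":"object","properties":{"motion":{"type":"array","items":{"type":"array"}},"hand":{"type":"number"},"force":{"type":"number"}},"required":["motion"]}

```bash
ls; mkdir -p pics; cat > h.py <<'E'
import numpy as np, cv2
from scipy.spatial.transform import Rotation as R
from station import ctrl, camera, camera_info, finder
def info(n):
    i=camera_info(n); K=np.array(i["camera_matrix"]); A=np.array(i["attitude"],float)
    Rm=A if A.shape==(3,3) else R.from_euler('xyz',A).as_matrix()
    return K,np.array(i["origin"]),Rm
def cloud(n,depth):
    K,o,Rm=info(n); v,u=np.mgrid[:384,:512]
    p=np.stack([(u-K[0,2])/K[0,0]*depth,(v-K[1,2])/K[1,1]*depth,depth],-1)
    P=p@Rm.T+o; P[depth<=0]=np.nan
    return P
E
python3 - <<'E'
from h import *
print(camera_info("scene")); print(camera_info("side")); print(ctrl.get_obs())
for n in("scene","side"):
    im,d=camera(n); cv2.imwrite(f"pics/{n}0.png",im); np.save(n+"_d.npy",d); P=cloud(n,d); np.save(n+"_P.npy",P)
    for q in("tray","bench_stop","nut_jar","bearing","slim_bottle","wide_jar","dish"):
        for r in finder.cut_out(n,q)[:3]:
            m=r["mask"]; X=P[m]; X=X[~np.isnan(X).any(1)]
            print(n,q,round(r["conf"],2),np.round(r["location"]),m.sum(), np.round(np.percentile(X,[3,50,97],axis=0),3).tolist() if len(X) else None)
E
```

```text
pics
{'camera_matrix': array([[375.25806057,   0.        , 257.41969935],
       [  0.        , 375.25806057, 187.03571939],
       [  0.        ,   0.        ,   1.        ]]), 'origin': array([-0.05461039,  0.94301564,  0.80453984]), 'attitude': array([-2.27651158,  0.00347189, -2.33023262])}
{'camera_matrix': array([[414.50808769,   0.        , 263.32947188],
       [  0.        , 414.50808769, 187.60220386],
       [  0.        ,   0.        ,   1.        ]]), 'origin': array([ 0.67846347, -0.36221927,  1.09417774]), 'attitude': array([-2.5538898 , -0.00733558,  0.16660144])}
{'time_s': 0.0, 'qpos': array([-1.35458549e+00,  3.00458942e-01,  1.52162163e+00,  1.16494724e-07,
        1.32066624e+00, -6.65482644e-02]), 'joint_vel': array([ 0.00082756,  0.00173229,  0.00197425, -0.00036426,  0.00089604,
        0.00098493]), 'tau': array([-3.65709147e-04, -5.31801331e+01, -3.52737486e+01,  7.08160177e-02,
        2.43837299e-02, -1.34947290e-04]), 'ee_pos': array([ 0.15341972, -0.52788679,  0.20487584]), 'eef_rot': array([-3.14044105e+00, -7.68635613e-05,  2.82759024e-01]), 'force': a
[... 1220 characters left out ...]
 2090 [[0.434, 0.078, 0.005], [0.508, 0.138, 0.114], [0.568, 0.225, 0.12]]
side tray 0.74 [244. 284.] 541 [[0.547, -0.014, 0.015], [0.571, -0.002, 0.093], [0.593, 0.025, 0.116]]
side nut_jar 0.72 [265. 162.] 422 [[0.525, 0.42, 0.009], [0.551, 0.432, 0.061], [0.574, 0.468, 0.081]]
side bearing 0.89 [282. 272.] 352 [[0.636, 0.052, 0.004], [0.663, 0.08, 0.015], [0.688, 0.108, 0.019]]
side slim_bottle 0.58 [302. 252.] 227 [[0.696, 0.104, 0.011], [0.709, 0.109, 0.074], [0.722, 0.123, 0.114]]
side wide_jar 0.93 [245. 282.] 569 [[0.547, -0.014, 0.014], [0.571, -0.002, 0.093], [0.593, 0.028, 0.116]]
side dish 0.94 [225. 173.] 351 [[0.407, 0.342, -0.002], [0.438, 0.381, 0.003], [0.469, 0.409, 0.016]]
```

```bash
python3 - <<'E'
import cv2
im=cv2.imread("pics/side0.png"); cv2.imwrite("pics/side0c.png",cv2.resize(im[60:330,120:380],None,fx=2.2,fy=2.2))
E
```

```text
(no output)
```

View pics/scene0.png

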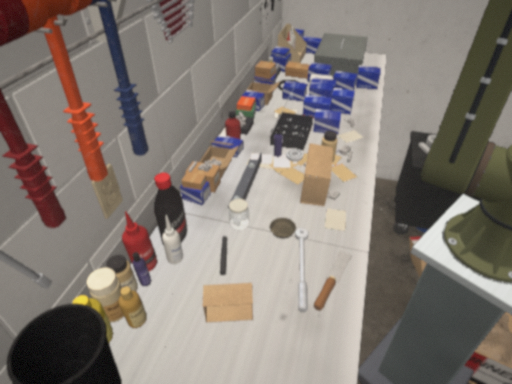

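View pics/side0c.png

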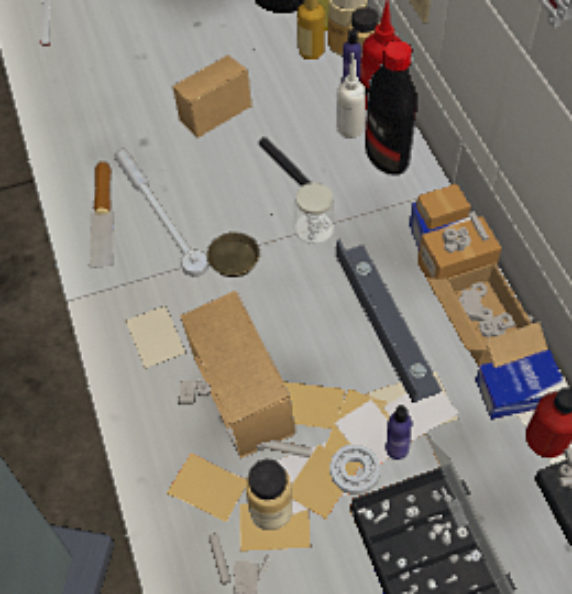

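The scene image shows two card trays. One is at scene (315,178) / side (230,228), 119 mm high and beside the dish and wide jar. The other is at scene (228,302) / side (217,101), only about 80 mm high. The first is the larger one and is the job. The crop confirms it stands in front of the steel stop. Next I measure the top face of the tray and the stop.

```bash
python3 - <<'E'
from h import *
for n in("scene","side"):
    P=np.load(n+"_P.npy").reshape(-1,3); P=P[~np.isnan(P).any(1)]
    t=P[(P[:,2]>.108)&(P[:,2]<.13)&(P[:,0]>.38)&(P[:,0]<.62)&(P[:,1]>.05)&(P[:,1]<.28)]
    r=cv2.minAreaRect((t[:,:2]*1000).astype(np.float32)); print(n,"tray top",len(t),r,cv2.boxPoints(r).round().tolist(),np.median(t[:,2]))
    s=P[(P[:,2]>.032)&(P[:,2]<.05)&(P[:,0]>.56)&(P[:,0]<.82)&(P[:,1]>.15)&(P[:,1]<.42)]
    f=P[(P[:,2]>.008)&(P[:,2]<.05)&(P[:,0]>.56)&(P[:,0]<.82)&(P[:,1]>.15)&(P[:,1]<.42)]
    for a,nm in((s,"top edge"),(f,"upright")):
        l=cv2.fitLine((a[:,:2]*1000).astype(np.float32),cv2.DIST_HUBER,0,.01,.01).ravel()
        pr=(a[:,:2]*1000-l[2:])@l[:2]; q=(a[:,:2]*1000-l[2:])@np.array([-l[1],l[0]])
        e=[np.percentile(pr,k) for k in(0.5,99.5)]
        print(nm,len(a),l.round(3),[(l[2:]+x*l[:2]).round() for x in e],np.percentile(q,[2,50,98]).round(1),np.percentile(a[:,2],[2,98]))
E
```

```text
scene tray top 841 ((494.6065673828125, 162.09912109375), (77.70115661621094, 173.05091857910156), 35.394989013671875) [[413.0, 210.0], [513.0, 69.0], [576.0, 114.0], [476.0, 255.0]] 0.11530969206611186
top edge 240 [ 8.39000e-01 -5.44000e-01  6.81823e+02  3.27440e+02] [array([589., 387.]), array([830., 231.])] [-86.5   0.   90. ] [0.03243641 0.04963138]
upright 570 [ 7.99000e-01 -6.01000e-01  6.97216e+02  3.08803e+02] [array([591., 389.]), array([828., 211.])] [-73.5   0.   92.3] [0.00823373 0.04872778]
side tray top 1602 ((495.6520690917969, 159.92221069335938), (78.05610656738281, 167.8590850830078), 35.30022048950195) [[415.0, 206.0], [512.0, 69.0], [576.0, 114.0], [479.0, 251.0]] 0.1150461940220529
top edge 527 [5.10000e-01 8.60000e-01 7.57790e+02 3.42768e+02] [array([682., 215.]), array([803., 418.])] [-1.176e+02 -1.000e-01  1.653e+02] [0.03296408 0.04959002]
upright 1280 [5.20000e-01 8.54000e-01 7.62786e+02 3.37838e+02] [array([668., 182.]), array([807., 410.])] [-110.1    0.   168.1] [0.00816352 0.0489212 ]
```

```bash
python3 - <<'E'
from h import *
c=np.array([671,301.]);n_=np.array([.8,.6]);t_=np.array([-.6,.8])
def fit(P,zlo,zhi,side):
    global c,n_,t_
    n,t=n_,t_;cc=c
    for k in range(5):
        d=(P[:,:2]*1000-cc); a=d@n;b=d@t
        lim=35 if k==0 else 10
        m=(abs(b)<140)&(abs(a)<lim)&(P[:,2]>zlo)&(P[:,2]<zhi)
        X=P[m][:,:2]*1000
        l=cv2.fitLine(X.astype(np.float32),cv2.DIST_HUBER,0,.01,.01).ravel()
        t=l[:2]*np.sign(l[1]); n=np.array([t[1],-t[0]]); cc=l[2:]
    pr=(X-cc)@t;q=(X-cc)@n
    e=np.percentile(pr,[1,99])
    print(side,zlo,len(X),"yaw",np.degrees(np.arctan2(n[1],n[0])).round(2),[(cc+x*t).round(1).tolist() for x in e],"mid",(cc+e.mean()*t).round(1),"len",e[1]-e[0],"q",np.percentile(q,[2,50,98]).round(1),"z",np.percentile(P[m][:,2],[50,98]))
for nm in("scene","side"):
    P=np.load(nm+"_P.npy").reshape(-1,3); P=P[~np.isnan(P).any(1)]
    fit(P,.030,.048,nm); fit(P,.01,.03,nm)
E
```

```text
scene 0.03 131 yaw 31.96 [[721.3, 192.9], [594.5, 396.2]] mid [657.9 294.5] len 239.5866857958429 q [-2.   0.   4.4] z [0.03931024 0.04302857]
scene 0.01 88 yaw 31.99 [[720.3, 192.7], [602.7, 380.9]] mid [661.5 286.8] len 222.00302558592423 q [-0.9 -0.   1. ] z [0.0203818  0.02915692]
side 0.03 218 yaw 31.93 [[724.0, 188.5], [589.7, 403.9]] mid [656.8 296.2] len 253.81796550159146 q [-2.3 -0.   4.6] z [0.03872098 0.04442707]
side 0.01 148 yaw 31.98 [[723.0, 187.7], [588.5, 403.1]] mid [655.8 295.4] len 253.95693216748515 q [-1.3 -0.   2.4] z [0.02050458 0.02973971]
```

Call:
carry_out([
  [[0.05, -0.06, 0], 0],
  [[0.15, -0.18, 0], 0],
  [[0.27, -0.32, 0], 0],
  [[0.39, -0.47, 0], 0],
  [[0.51, -0.61, 0], 0],
  [[0.63, -0.76, 0], 0],
  [[0.71, -0.86, 0], 0],
  [[0.75, -0.9, 0], 0],
  [[0.75, -0.9, 0], 0],
], hand=-1)

```text
time_s: 1.7
ee_pos: [0.2478, -0.3131, 0.2058]
eef_rot: [3.141, -0.0, 0.284]
force: [-0.1, -0.7, 0.1]
grip_width: 0.0939
grip_force: 0.0
```

Call:
carry_out([
  [[0.05, -0.06, 0], 0],
  [[0.15, -0.18, 0], 0],
  [[0.27, -0.32, 0], 0],
  [[0.39, -0.47, 0], 0],
  [[0.51, -0.61, 0], 0],
  [[0.63, -0.76, 0], 0],
  [[0.71, -0.86, 0], 0],
  [[0.75, -0.9, 0], 0],
  [[0.75, -0.9, 0], 0],
])

```text
time_s: 2.6
ee_pos: [0.3418, -0.0988, 0.2054]
eef_rot: [-3.142, 0.0, 0.284]
force: [-0.4, 0.1, -0.1]
grip_width: 0.0944
grip_force: 0.0
```

Call:
carry_out([
  [[0.05, -0.06, 0], 0],
  [[0.15, -0.18, 0], -0.01],
  [[0.27, -0.32, 0], -0.02],
  [[0.39, -0.47, 0], -0.03],
  [[0.51, -0.61, 0], -0.04],
  [[0.63, -0.76, 0], -0.05],
  [[0.71, -0.86, 0], -0.053],
  [[0.74, -0.9, 0], -0.053],
  [[0.74, -0.9, 0], -0.053],
])

```text
time_s: 3.5
ee_pos: [0.4334, 0.1149, 0.2051]
eef_rot: [-3.141, 0.001, 0.615]
force: [0.4, -0.3, 0.3]
grip_width: 0.0936
grip_force: 0.0
```

Call:
carry_out([
  [[0, 0, 0.06], 0],
  [[0, 0, 0.2], 0],
  [[0, 0, 0.34], 0],
  [[0, 0, 0.46], 0],
  [[0, 0, 0.52], 0],
  [[0.03, 0, 0.52], 0],
  [[0.06, 0, 0.52], 0],
  [[0.09, 0, 0.52], 0],
  [[0.1, 0, 0.52], 0],
])

```text
time_s: 4.4
ee_pos: [0.4503, 0.1274, 0.1023]
eef_rot: [3.141, -0.002, 0.616]
force: [-0.4, -0.8, 0.0]
grip_width: 0.0941
grip_force: 0.0
```

Call:
carry_out([
  [[0.02, 0, 0], 0],
  [[0.04, 0, 0], 0],
  [[0.06, 0, 0], 0],
  [[0.08, 0, 0], 0],
  [[0.1, 0, 0], 0],
  [[0.12, 0, 0], 0],
  [[0.14, 0, 0], 0],
  [[0.16, 0, 0], 0],
  [[0.18, 0, 0], 0],
  [[0.2, 0, 0], 0],
])

```text
time_s: 5.4
ee_pos: [0.4822, 0.1503, 0.1014]
eef_rot: [-3.142, 0.0, 0.616]
force: [-0.1, 0.8, 0.6]
grip_width: 0.094
grip_force: 0.1
```

```bash
python3 - <<'E'
from h import *
im,d=camera("side"); cv2.imwrite("pics/side1c.png",cv2.resize(im[100:330,120:380],None,fx=2.2,fy=2.2))
E
```

```text
(no output)
```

View pics/side1c.png

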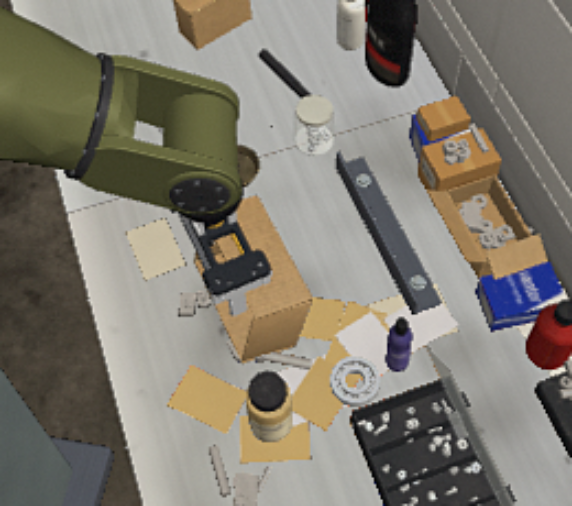

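The tray is starting to tip: its near lower edge is raised, at crop (240,355), and the heel is holding. I continue slowly.

Call:
carry_out([
  [[0.02, 0, 0], 0],
  [[0.04, 0, 0], 0],
  [[0.06, 0, 0], 0],
  [[0.08, 0, 0], 0],
  [[0.1, 0, 0], 0],
  [[0.12, 0, 0], 0],
  [[0.14, 0, 0], 0],
  [[0.16, 0, 0], 0],
  [[0.18, 0, 0], 0],
  [[0.18, 0, 0], 0],
  [[0.18, 0, 0], 0],
])

```text
time_s: 6.55
ee_pos: [0.5113, 0.1709, 0.1014]
eef_rot: [-3.142, 0.0, 0.616]
force: [0.4, -0.3, -0.1]
grip_width: 0.094
grip_force: 0.0
```

```bash
python3 - <<'E'
from h import *
im,d=camera("side"); cv2.imwrite("pics/side2c.png",cv2.resize(im[100:330,120:380],None,fx=2.2,fy=2.2))
E
```

```text
(no output)
```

View pics/side2c.png

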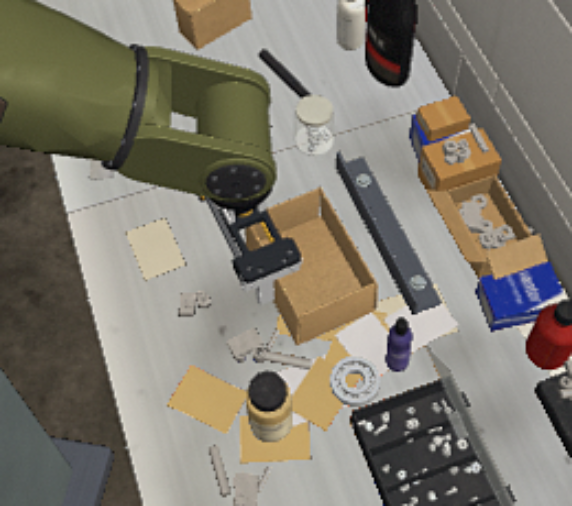

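The tray now lies on its base with its mouth up, around crop (325,265), with a gap before the stop. The nut jar, bearing, bottle and wide jar stand where they were, and the dish is hidden behind the arm. I measure the rim and check the heights of anything where the fingers will come down.

```bash
cat >> h.py <<'E'
N=np.array([.848,.530]);T=np.array([-.530,.848]);S0=713.;T0=-97.
def tray(n):
    im,d=camera(n); P=cloud(n,d); Q=P.reshape(-1,3); Q=Q[~np.isnan(Q).any(1)]
    s=Q[:,:2]@N*1000-S0; t=Q[:,:2]@T*1000-T0
    for r in finder.cut_out(n,"tray")[:3]:
        m=cv2.dilate(r["mask"].astype(np.uint8),np.ones((5,5)))>0
        X=P[m]; X=X[~np.isnan(X).any(1)]; k=(X[:,2]>.070)&(X[:,2]<.084)
        k&=(abs(X[:,:2]@N*1000-S0+70)<130)&(abs(X[:,:2]@T*1000-T0)<130)
        if k.sum()<50: continue
        a,b=X[k][:,:2]@N*1000-S0,X[k][:,:2]@T*1000-T0
        print(n,r["conf"],k.sum(),cv2.minAreaRect(np.stack([a,b],1).astype(np.float32)),"s",np.percentile(a,[1,99]),"t",np.percentile(b,[1,99]))
    return im,Q,s,t
E
python3 - <<'E'
from h import *
o=ctrl.get_obs(); p=o["ee_pos"][:2]*1000; print("tcp s,t",p@N-S0,p@T-T0)
for n in("scene","side"):
    im,Q,s,t=tray(n)
    for lo in(-90,-50,-10,30):
        m=(s>-230)&(s<-175)&(t>lo)&(t<lo+40)
        P0=np.load(n+"_P.npy").reshape(-1,3);
        print(lo,m.sum(),np.percentile(Q[m,2],[50,95,99]).round(3) if m.any() else '')
E
```

```text
tcp s,t -188.9100069267182 -29.09598601178149
scene 0.78 251 ((-104.24253845214844, -19.823341369628906), (111.7288818359375, 170.21469116210938), 3.5742225646972656) s [-162.8303195   -46.04285529] t [-106.3282252    64.34420608]
-90 328 [0.208 0.422 0.427]
-50 249 [0.003 0.409 0.41 ]
-10 856 [0.28  0.414 0.428]
30 1146 [0.352 0.428 0.439]
side 0.8 268 ((-104.76776123046875, -23.678871154785156), (113.78357696533203, 165.29893493652344), 3.7278146743774414) s [-163.26913589  -45.49185325] t [-108.12420772   59.65182239]
-90 1160 [0.362 0.421 0.427]
-50 675 [0.251 0.409 0.41 ]
-10 762 [0.403 0.434 0.44 ]
30 169 [0.001 0.439 0.443]
```

Call:
carry_out([
  [[-0.02, -0.01, 0], 0],
  [[-0.04, -0.035, 0], 0.009],
  [[-0.05, -0.035, 0.03], 0.009],
  [[-0.05, -0.035, 0.08], 0.009],
  [[-0.05, -0.035, 0.15], 0.009],
  [[-0.05, -0.035, 0.22], 0.009],
  [[-0.05, -0.035, 0.29], 0.009],
  [[-0.05, -0.035, 0.34], 0.009],
  [[-0.05, -0.035, 0.36], 0.009],
  [[-0.05, -0.035, 0.36], 0.009],
])

```text
time_s: 7.8
ee_pos: [0.499, 0.1708, 0.0288]
eef_rot: [-3.141, 0.001, 0.559]
force: [-0.2, 0.1, -0.5]
grip_width: 0.094
grip_force: 0.0
```

Call:
carry_out([
  [[0.03, 0, 0], 0],
  [[0.06, 0, 0], 0],
  [[0.08, 0, 0], 0],
  [[0.1, 0, 0], 0],
  [[0.12, 0, 0], 0],
  [[0.14, 0, 0], 0],
  [[0.16, 0, 0], 0],
  [[0.18, 0, 0], 0],
  [[0.2, 0, 0], 0],
  [[0.22, 0, 0], 0],
  [[0.24, 0, 0], 0],
  [[0.24, 0, 0], 0],
])

```text
time_s: 9.0
ee_pos: [0.5403, 0.1965, 0.0294]
eef_rot: [3.141, -0.0, 0.559]
force: [-0.4, -0.3, -0.1]
grip_width: 0.0937
grip_force: 0.0
```

```bash
python3 - <<'E'
from h import *
o=ctrl.get_obs(); p=o["ee_pos"][:2]*1000; print("tcp s,t",p@N-S0,p@T-T0)
for n in("scene","side"): im,*_=tray(n)
cv2.imwrite("pics/side3c.png",cv2.resize(im[100:330,120:380],None,fx=2.2,fy=2.2))
E
```

```text
tcp s,t -150.67832590029138 -22.722009818687553
scene 0.74 228 ((-88.5688247680664, -24.233665466308594), (166.6382598876953, 122.17959594726562), 89.92549896240234) s [-148.77524981  -27.78869137] t [-107.232654     58.81413726]
side 0.8 235 ((-88.18817138671875, -27.990310668945312), (119.99247741699219, 165.3297576904297), 0.19705618917942047) s [-144.88885708  -28.3408284 ] t [-110.15223858   54.6522588 ]
```

View pics/side3c.png

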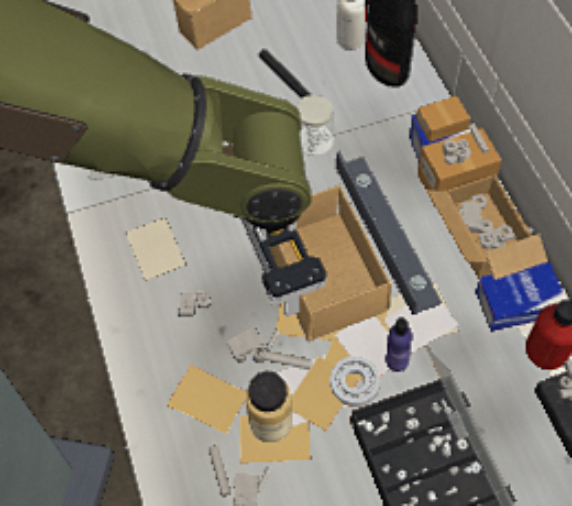

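The tray is now square to the stop (0.1–0.2°), and its origin is 88 mm before the face, so about 29 mm remain. I push 24 mm, then take small steps while watching the force.

Call:
carry_out([
  [[0.02, 0, 0], 0],
  [[0.04, 0, 0], 0],
  [[0.06, 0, 0], 0],
  [[0.08, 0, 0], 0],
  [[0.1, 0, 0], 0],
  [[0.11, 0, 0], 0],
  [[0.12, 0, 0], 0],
  [[0.12, 0, 0], 0],
])

```text
time_s: 10.0
ee_pos: [0.5604, 0.2092, 0.0295]
eef_rot: [3.142, -0.0, 0.559]
force: [-0.5, 0.2, -0.3]
grip_width: 0.094
grip_force: 0.0
```

Call:
carry_out([
  [[0.005, 0, 0], 0],
  [[0.01, 0, 0], 0],
  [[0.015, 0, 0], 0],
  [[0.015, 0, 0], 0],
])

```text
time_s: 10.4
ee_pos: [0.5612, 0.2097, 0.0294]
eef_rot: [-3.141, 0.005, 0.559]
force: [-13.6, -7.0, 10.8]
grip_width: 0.0938
grip_force: 8.1
```

```bash
python3 - <<'E'
from h import *
o=ctrl.get_obs(); p=o["ee_pos"][:2]*1000; print("tcp s,t",p@N-S0,p@T-T0,o["force"])
for n in("scene","side"): im,*_=tray(n)
E
```

```text
tcp s,t -125.99227565948479 -22.587028622320844 [-13.64536081  -7.01840942  10.84453101]
scene 0.85 215 ((-64.42178344726562, -24.549598693847656), (169.32302856445312, 121.42243957519531), 89.85848236083984) s [-121.34294148   -4.27747757] t [-107.29577099   59.6870594 ]
side 0.55 219 ((-62.5866813659668, -27.948562622070312), (165.59255981445312, 117.41053009033203), 89.86286926269531) s [-118.45554058   -4.19497687] t [-110.11897699   54.04106872]
```

The force jumped to about 15 N along the push direction after less than 3 mm, so the tray is flush against the stop. I back off gently, rise, and check.

Call:
carry_out([
  [[-0.01, 0, 0], 0],
  [[-0.02, 0, 0], 0],
  [[-0.05, 0, 0], 0],
  [[-0.1, 0, 0], 0],
  [[-0.2, 0, 0], 0],
  [[-0.3, 0, 0], 0],
  [[-0.3, 0, -0.15], 0],
  [[-0.3, 0, -0.35], 0],
  [[-0.3, 0, -0.55], 0],
  [[-0.3, 0, -0.75], 0],
  [[-0.3, 0, -0.85], 0],
  [[-0.3, 0, -0.85], 0],
])

```text
time_s: 11.8
ee_pos: [0.5127, 0.179, 0.2025]
eef_rot: [3.14, -0.005, 0.559]
force: [0.2, -0.1, -1.1]
grip_width: 0.0941
grip_force: 0.0
```

Call:
carry_out([
  [[-0.1, 0.1, 0], 0],
  [[-0.25, 0.25, 0], 0],
  [[-0.4, 0.4, 0], 0],
  [[-0.5, 0.5, 0], 0],
  [[-0.55, 0.55, 0], 0],
  [[-0.55, 0.55, 0], 0],
])

```text
time_s: 12.4
ee_pos: [0.4766, 0.0263, 0.1988]
eef_rot: [-3.141, 0.001, 0.557]
force: [-0.0, 0.8, -0.3]
grip_width: 0.0941
grip_force: 0.0
```

```bash
python3 - <<'E'
from h import *
for n in("scene","side"):
    im,*_=tray(n); P=cloud(n,camera(n)[1]); P0=np.load(n+"_P.npy")
    for q in("nut_jar","bearing","slim_bottle","wide_jar","dish"):
        r=finder.cut_out(n,q)
        if r: X=P[r[0]["mask"]]; print(q,np.round(r[0]["location"]),np.nanmedian(X,axis=0).round(3))
cv2.imwrite("pics/side4c.png",cv2.resize(im[100:330,120:380],None,fx=2.2,fy=2.2))
E
```

```text
scene 0.87 259 ((-59.6312255859375, -24.572830200195312), (112.03504180908203, 167.6692352294922), 0.309269517660141) s [-115.36856777   -4.43709845] t [-107.87367424   58.88000736]
nut_jar [236. 213.] [0.533 0.462 0.057]
slim_bottle [278. 144.] [0.701 0.129 0.074]
wide_jar [327. 147.] [0.555 0.032 0.067]
dish [280. 223.] [0.445 0.373 0.004]
side 0.64 321 ((-60.45930480957031, -27.24988555908203), (112.8111801147461, 166.9550323486328), 0.37868332862854004) s [-116.47913896   -4.52495361] t [-109.99422722   54.78716178]
nut_jar [268. 158.] [0.55  0.432 0.062]
bearing [281. 276.] [0.663 0.079 0.014]
slim_bottle [303. 256.] [0.709 0.11  0.074]
wide_jar [245. 286.] [ 0.57  -0.002  0.092]
dish [226. 175.] [0.438 0.382 0.004]
```

View pics/side4c.png

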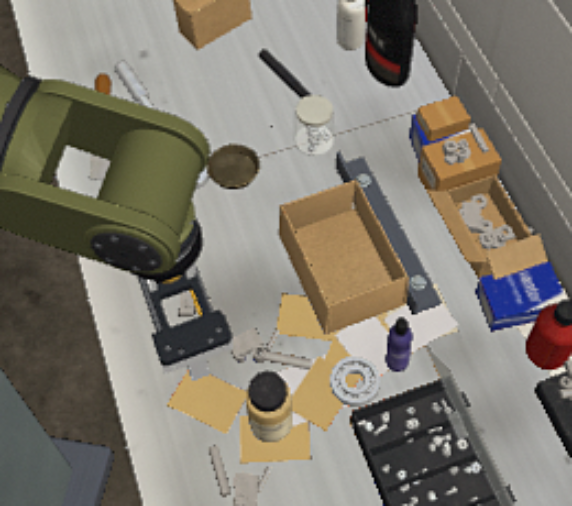

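The tray lies flat against the stop, mouth up, around crop (345,255), square to within 0.4°. Its middle is about 26 mm from the stop's middle. The bystanders have not moved and the robot is clear, so I hand in.

```bash
python3 -c "
from station import ctrl
print(ctrl.hand_in())"
```

```text
the job is handed in; nothing more can be done
None
```

I tipped the larger tray onto its base and pushed it flush against the bench stop. It is square to within 0.4° and about 26 mm off the stop's middle, and the bystanders have not visibly moved. I have handed the job in; no verdict was returned.

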